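Sweep spent sample carriers off the slide warmer

TASK

Take the scraper from its stand and use it to sweep the four spent pieces (two slide mailers, a specimen-cup lid and a test cassette) off the slide warmer into the open discard bin at its end; they are contaminated, so touch them with the scraper only, never with the robot itself. Leave the jar and the dropper bottle standing in their places on the warmer. Finish by putting the scraper back in its stand, blade down, and letting go.

Things in the scene. Friction and masses are not known exactly. Their poses are not given: they have to be found in the camera images.
- warmer: Fixed slide warmer: white box, flat dark steel plate on top, 240 (x) x 400 (y) mm, plate 60 mm above bench. Origin: centre of underside. Rims along the long sides (x = +-120): 6 mm thick, 6 mm above the plate; ends (y = +-200) open. Spent pieces lie within x -110 to +35, y -170 to +170; jar and dropper stand at x above +60. Bin at one end, slide boxes at the other, either way round.
- bin: Fixed open-topped grey discard bin, 240 (its x) x 140 (its y) x 50 mm high, walls and floor 4 mm, so its rim is 10 mm below the warmer plate. Origin: centre of its underside. Its 240 mm side stands 2 mm from an end of the warmer, axes parallel to the warmer's.
- slide_boxes: Fixed stack of slide boxes against the other end of the warmer, 230 x 136 x 80 mm high. Origin: centre of its underside.
- stand: Fixed white upright slot holder for the scraper on the bench: 34 (its x) x 152 (its y) x 50 mm high outside, walls 5 mm, open on top, slot 24 x 142 mm, slot floor 5 mm above its origin. Origin: centre of its underside.
- scraper: Loose T-shaped scraper, 180 g, standing blade-down in its stand. Origin: centre of blade's bottom edge, z up the handle. Stiff black blade 14 (x) x 130 (y, its width) x 45 mm high; shoulder 20 x 70 mm to z = 55; grey handle 24 (x) x 30 (y) mm from z = 55 to 150, to be gripped from above across the 24 mm. Play in the slot: 5 mm in x, 6 mm in y each way; let go, it may lean up to 0.25 rad.
- mailer_a: Loose spent slide mailer, flat white plastic block 82 (x) x 32 (y) x 16 mm, 40 g, lying on the plate. Origin: centre of its underside.
- mailer_b: Second slide mailer, the same as mailer_a.
- cup_lid: Loose specimen-cup lid, white plastic disc 62 mm in diameter, 16 mm high, 30 g. Origin: centre of its underside.
- cassette: Loose spent test cassette, white plastic block 75 (x) x 26 (y) x 13 mm with rounded edges, 30 g. Origin: centre of its underside.
- jar: Loose closed amber glass jar, 46 mm in diameter, 70 mm high, standing on the warmer's plate near its +x rim; must stay. Origin: centre of its underside.
- dropper: Loose amber dropper bottle, 38 mm in diameter, 85 mm high, standing on the warmer's plate near its +x rim; must stay. Origin: centre of its underside.
Mind the look-alikes: they are no part of the job. Leave any yellow look-alike of the mailer_a alone.

How it is judged (in metres and radians):
On the way, in this order (a step that is already met when the one before it is completed fails the run):
1. the scraper is lifted out of its stand (over 60 mm above the foot of the stand) (z of scraper in the frame of stand above 0.06 m), for 0.1 s.
2. all four spent pieces lie in the bin (x of mailer_a in the frame of bin between -0.116 and 0.116 m and y of mailer_a in the frame of bin between -0.066 and 0.066 m and z of each of mailer_a, mailer_b, cup_lid, cassette in the frame of bin below 0.05 m and linear speed of each of mailer_a, mailer_b, cup_lid, cassette below 0.05 m/s and x of mailer_b in the frame of bin between -0.116 and 0.116 m and y of mailer_b in the frame of bin between -0.066 and 0.066 m and x of cup_lid in the frame of bin between -0.116 and 0.116 m and y of cup_lid in the frame of bin between -0.066 and 0.066 m and x of cassette in the frame of bin between -0.116 and 0.116 m and y of cassette in the frame of bin between -0.066 and 0.066 m), for 0.2 s.
At the end, for the whole second after the job is handed in: All four pieces lie in the bin (centres within its walls, below its rim), at rest. The scraper is blade-down in its stand: within 14 mm of the slot centre, under 15 mm above its foot, tilt under 0.35 rad, at rest. Jar and dropper upright (under 0.3 rad) within 20 mm of their start (all of step 2 and x of scraper in the frame of stand between -0.014 and 0.014 m and y of scraper in the frame of stand between -0.014 and 0.014 m and z of scraper in the frame of stand below 0.015 m and angle between scraper's own z axis and vertical below 0.35 rad and linear speed of scraper below 0.03 m/s and distance of each of jar, dropper from where it was at the start of the episode below 0.02 m and angle between each of jar, dropper's own z axis and vertical below 0.3 rad); the robot touches nothing.
It fails at once if the robot itself (fingers or arm) touches a spent piece (contact force between any of the fingers, the arm and mailer_a above 0.3 N or contact force between any of the fingers, the arm and mailer_b above 0.3 N or contact force between any of the fingers, the arm and cup_lid above 0.3 N or contact force between any of the fingers, the arm and cassette above 0.3 N).
It fails at once if the jar or the dropper bottle is pushed more than 20 mm or tipped more than 0.3 rad (not (distance of each of jar, dropper from where it was at the start of the episode below 0.02 m and angle between each of jar, dropper's own z axis and vertical below 0.3 rad)).
It also fails if it takes over 58 s, if anything falls off the work surface, if the arm or the gripper's body presses on something with over 40 N, if the wrist force passes 120 N, or if a joint passes its speed limit or range.

ROBOT

A 6-joint arm with a two-finger parallel gripper is mounted at the origin on the work surface. World frame = base frame: x ahead of the robot, y to its left, z up, the work surface at z = 0. Lengths are in mm, angles in rad, forces in N, time in s.
With the tool pointing down it reaches from about 275 to 825 mm from the base axis. Payload 4.9 kg.
Tool frame: the origin (TCP) lies at the very end of the fingers, on their centre line; the grasp point (between the pads) lies 19 mm behind it; z points along the fingers, y is the line along which they close (so a half turn about z gives the same grasp; the last joint's range is limited). The gripper opens to 85 mm and grips with 20 to 120 N. Pads are 22 mm wide; open, the fingers measure 114 mm over their backs; the gripper's body (76 mm by 85 mm) begins 54 mm behind the grasp point. The pads swing forward as they close: fully open they stand 13 mm farther back than shut.
Start: joints at [1.104, 0.326, -0.193, 1.052, 0, 1.437], TCP at [179.675, 519.842, 231.281] pointing down, gripper open.
Joint ranges: [-2.65, 2.65], [-0.97, 1.79], [-1.3, 1.35], [-1.93, 2.1], [-1.47, 1.37], [-3.14, 3.14]. Speed limits (rad/s): [2.57, 2.57, 3.14, 3.14, 3.14, 3.14].

INTERFACE

Orientations are given as [roll, pitch, yaw] about the fixed x, y, z axes, in that order (R = Rz(yaw) Ry(pitch) Rx(roll)).
In Python, from bench import bot, solve_ik, imaging gives the robot as it stands. Calls block until the motion is done:
- bot.move_ptp(position, orientation): joint-space move of the TCP to a pose.
- bot.movel(position, rot=None, max_speed=150, threshold=None): straight line of the TCP; rot=None keeps the orientation; max_speed is the mean speed in mm/s. With threshold (N) it stops when the force on the tool has changed by that much, and returns True; else False.
- bot.move_j(angles): joint-space move.
- bot.grip(opening, effort=None): opening from 0.0 (shut) to 1.0 (fully open); effort is the grip in N (None keeps the last); returns when the fingers have stopped.
- bot.dwell(seconds).
- solve_ik(position, orientation): joint angles nearest the present ones, or None.
- bot.get_state(): the state.
- imaging.capture(name): name is "side" or "top" or "wrist"; returns the picture (480x640x3 uint8, blue, green, red); there is no depth.
- imaging.camera_model(name): a dict with "K" (3x3 intrinsics, pixels), "position" and "rotation" of the camera in the world. Camera axes: x right, y up, looking along -z (the intrinsics and any distortion apply to the point x, -y, -z); pixel columns grow to the right and rows downward; lengths in mm; the calibration is good to about 2 mm. A picture is of the moment at which its call begins: read the wrist's pose just before it. camera_model takes no time and is no camera call; for the wrist camera it gives the pose at the moment of the call.
A pose or a line that the arm cannot do raises bot.IKError and nothing moves.
- bot.sign_off(): hands the job in; it is judged then, once.
The state is a dict: "t": time; "qpos": joint angles; "joint_velocities": joint speeds; "effort": joint torques, N m; "tcp_pos": TCP position; "orientation": TCP orientation; "contact_force": force on the tool from outside, world axes, zero at the start; "wrist_torque": the same for the moment, N m; "opening": opening from 0.0 (shut) to 1.0 (fully open); "gripper_force": force on a finger pad.
Only numpy, scipy, OpenCV 4.12 (cv2) and the standard library are available. Lean on these libraries where they do the work, as an engineer would, in place of code of your own. Each camera call takes 0.05 s, during which the arm holds its last target. There are 200 camera calls.

## Working session

There is one attempt and no reset: what is moved stays moved. The work goes in short steps, each a Python script; the robot and the scene stay as the last script left them, time stands still between calls to the robot, and variables do not carry over. Pictures are saved under pics/ and viewed, at most 10 in all, crops included, and the job is handed in when it is done.

```bash
ls; mkdir -p pics; python3 - <<'E'
from bench import bot, imaging
import cv2
for n in ("top","side"):
    cv2.imwrite(f"pics/{n}0.png", imaging.capture(n)); m=imaging.camera_model(n); print(n,{k:(v.tolist() if hasattr(v,'tolist') else v) for k,v in m.items()})
s=bot.get_state(); print(s)
E
```

```text
pics
top {'K': [[595.7843436849166, 0.0, 329.9477122934098], [0.0, 595.7843436849166, 236.7894735999226], [0.0, 0.0, 1.0]], 'position': [426.35056875104, 36.026240634803415, 1329.0052025107238], 'rotation': [0.08165775780340057, -0.021733993478928904, -1.5667450883624663]}
side {'K': [[452.6675291682979, 0.0, 321.3097225622695], [0.0, 452.6675291682979, 245.3222383770032], [0.0, 0.0, 1.0]], 'position': [101.00830683333213, -617.4938851551808, 642.4934313993278], 'rotation': [0.9212692303691706, -0.021492243144734413, -0.5694503278041462]}
{'t': 0.1, 'qpos': array([ 1.10381371e+00,  3.26898171e-01, -1.93472101e-01,  1.05199867e+00,
       -1.72521839e-05,  1.43659148e+00]), 'joint_velocities': array([-0.00144067, -0.00246688,  0.00170796,  0.00121877, -0.00161361,
        0.00147088]), 'effort': array([ 8.92756343e-04, -4.44239616e+01,  2.63037461e+01,  7.87105149e-03,
       -1.23386430e-04,  2.93984272e-06]), 'tcp_pos': array([179.43037255, 519.36198331, 230.56913986]), 'orientation': array([-3.14003187e+00, -1.93322255e-04,  2.80881474e+00]), 'contact_force': array([-0.19230413, -0.01237295, -0.02697727]), 'wrist_torque': array([-0.04519219, -0.01278776, -0.013923  ]), 'gripper_force': 0.0, 'opening': 1.0020187590949712}
```

View pics/top0.png

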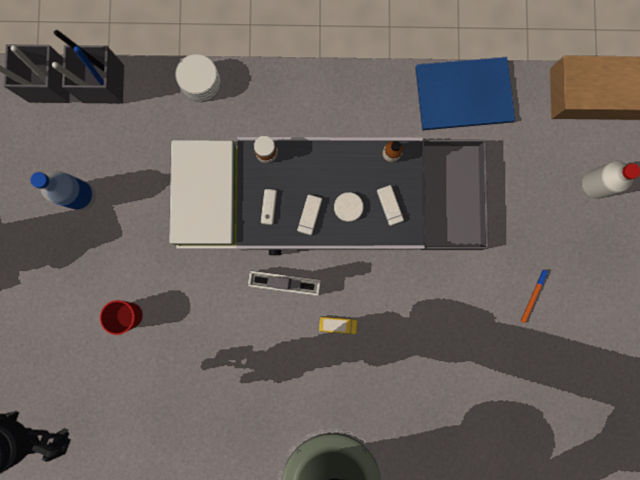

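View pics/side0.png

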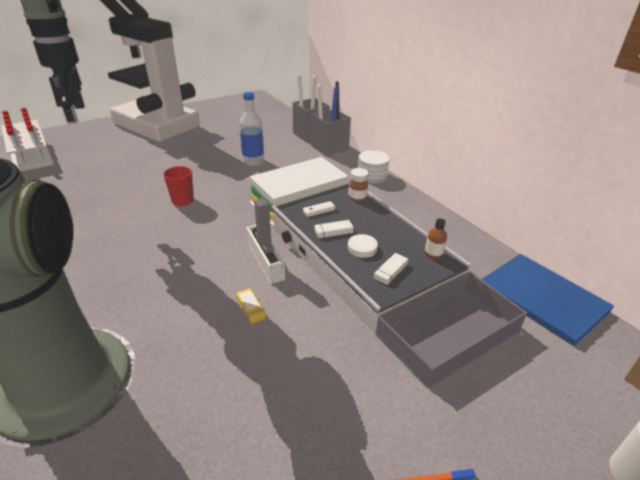

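The top view shows the plate spanning pixels (237..423, 139..247), the bin to its right (−y end) and the boxes to its left. The jar is at (264,148) and the dropper at (393,150).

- **Pieces:** cassette (269,206), mailers (310,214) and (390,205), lid (349,206).
- **Look-alikes:** the yellow mailer at (338,325) on the bench, to be left alone. The white tub at (198,78), the boxes and the white bottle are no part of the job.
- **Scraper:** in the stand at (284,283). The only similar thing is the orange pen at (536,296).

```bash
cat > h.py <<'E'
import numpy as np, cv2
from scipy.spatial.transform import Rotation as R
from bench import bot, solve_ik, imaging
def ray(m,u,v):
    K=np.array(m["K"]); d=np.array([(u-K[0,2])/K[0,0],-(v-K[1,2])/K[1,1],-1.0])
    return np.array(m["position"]), R.from_euler('xyz',m["rotation"]).as_matrix()@d
def pix2w(m,u,v,z):
    p,d=ray(m,u,v); return p+d*(z-p[2])/d[2]
def w2pix(m,P):
    c=R.from_euler('xyz',m["rotation"]).as_matrix().T@(np.array(P,float)-np.array(m["position"]))
    K=np.array(m["K"]); return np.array([K[0,2]+K[0,0]*c[0]/-c[2],K[1,2]-K[1,1]*c[1]/-c[2]])
E
python3 - <<'E'
from h import *
np.set_printoptions(precision=1,suppress=True)
m=imaging.camera_model("top"); im=cv2.imread("pics/top0.png")
for n,u,v,z in [("plate TL",237,139,60),("TR",423,139,60),("BR",423,247,60),("BL",237,247,60),("binTR",485,141,50),("binBR",485,247,50)]: print(n,pix2w(m,u,v,z))
g=cv2.cvtColor(im,cv2.COLOR_BGR2GRAY)
roi=np.zeros_like(g); roi[165:240,240:420]=(g[165:240,240:420]>140)*255
for c in cv2.findContours(roi,0,2)[0]:
    if cv2.contourArea(c)<60: continue
    (u,v),s,a=cv2.minAreaRect(c); b=cv2.boxPoints(((u,v),s,a)); w=np.array([pix2w(m,*q,75)[:2] for q in b])
    print("piece",(u,v),w.mean(0),"sides",np.linalg.norm(w[1]-w[0]),np.linalg.norm(w[2]-w[1]),"corners",w.ravel())
for s,(x0,y0,x1,y1) in {"stand":(235,255,335,305),"warm":(225,130,435,255)}.items():
    k=6 if s=="stand" else 3.5
    cv2.imwrite(f"pics/{s}.png",cv2.resize(im[y0:y1,x0:x1],None,fx=k,fy=k,interpolation=cv2.INTER_CUBIC))
a=cv2.imread("pics/stand.png"); b=cv2.imread("pics/warm.png"); W=max(a.shape[1],b.shape[1])
side=cv2.imread("pics/side0.png")[180:300,230:300]
cv2.imwrite("pics/crop1.png",cv2.hconcat([a[:, :],cv2.copyMakeBorder(cv2.resize(side,(175,300)),0,0,0,0,cv2.BORDER_CONSTANT)]))
E
```

```text
plate TL [741.  210.5  60. ]
TR [ 744.8 -192.6   60. ]
BR [ 509.6 -190.6   60. ]
BL [507.4 206.6  60. ]
binTR [ 744.2 -331.    50. ]
binBR [ 511. -327.   50.]
piece (308.93438720703125, 214.22129821777344) [576.9  53.8] sides 80.54323794057241 30.762187905156985 corners [542.5  79.6 619.9  57.5 611.3  28.  533.9  50.3]
piece (348.0, 206.5) [593.9 -28.9] sides 59.59687782202477 57.7724003320665 corners [622.5   0.9 623.  -58.6 565.2 -58.6 564.8   0.7]
piece (267.7231140136719, 206.21539306640625) [593.4 141.2] sides 72.40565809134901 23.653917681603065 corners [558.8 156.8 630.7 148.9 627.9 125.4 556.  133.5]
piece (389.5474548339844, 204.75547790527344) [ 598.3 -117.3] sides 31.524630475208333 80.08820727878255 corners [ 630.4  -89.   641.5 -118.5  566.1 -145.5  555.2 -116.1]
```

View pics/crop1.png

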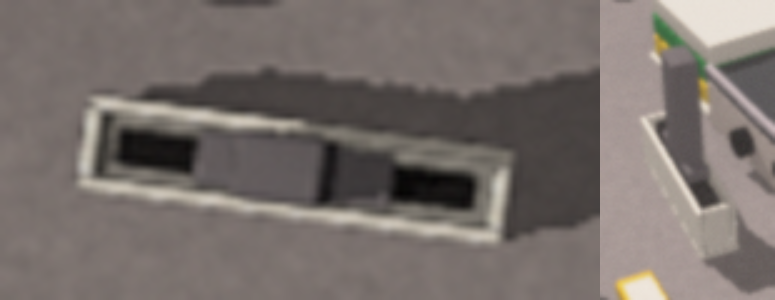

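The crop shows the stand rim with corners near (92,97), (515,152), (500,240) and (80,187) in crop pixels. The grey handle top is at about (276,168), with the shoulder on either side of it. This is the scraper, and it stands nearly upright. Next I move above the stand and refine with the wrist camera.

```bash
python3 - <<'E'
from h import *
np.set_printoptions(precision=2,suppress=True)
m=imaging.camera_model("top")
f=lambda cx,cy,z: pix2w(m,235+(cx+.5)/6-.5,255+(cy+.5)/6-.5,z)
c=np.array([f(*q,50) for q in [(92,97),(515,152),(500,240),(80,187)]]); print(c,c.mean(0))
l=((c[0]+c[3])-(c[1]+c[2]))/2; print("len",np.linalg.norm(l),"wid",np.linalg.norm(c[0]-c[3]),np.linalg.norm(c[1]-c[2]),"dir",np.degrees(np.arctan2(l[1],l[0])))
print("handle top",f(276,168,155), "jar",pix2w(m,264,146,130),"dropper",pix2w(m,396,146,145))
ctr=c.mean(0); phi=np.arctan2(l[1],l[0])   # stand y axis direction
for yaw in (phi-np.pi/2,phi+np.pi/2):
    # tool down: R=Rz(yaw)Rx(pi): tool y = -Rz*y
    for dy in (0,np.pi/2,-np.pi/2):
        y=(yaw+np.pi/2+dy+np.pi)%(2*np.pi)-np.pi
        print(y, dy, solve_ik([ctr[0],ctr[1],280],[np.pi,0,y]), solve_ik([590,160,155],[np.pi,0,y]))
E
```

```text
[[457.31 179.51  50.  ]
 [438.4   28.68  50.  ]
 [407.12  33.86  50.  ]
 [425.33 183.29  50.  ]] [432.04 106.34  50.  ]
len 151.27458656561618 wid 32.20315136676875 31.702792636335655 dir 82.95382105206752
handle top [431.86 107.39 155.  ] jar [709.67 145.69 130.  ] dropper [ 708.58 -122.33  145.  ]
1.4478173044687646 0 [ 0.08  0.1  -0.36  1.11  0.    1.77] [ 0.14  0.5  -0.14  0.94  0.    1.84]
3.018613631263661 1.5707963267948966 [ 0.08  0.1  -0.36  1.11  0.    0.2 ] [ 0.14  0.5  -0.14  0.94  0.    0.27]
-0.122979022326132 -1.5707963267948966 [ 0.08  0.1  -0.36  1.11  0.   -2.94] [ 0.14  0.5  -0.14  0.94  0.   -2.87]
-1.6937753491210286 0 [ 0.08  0.1  -0.36  1.11  0.   -1.37] [ 0.14  0.5  -0.14  0.94  0.   -1.3 ]
-0.12297902232613112 1.5707963267948966 [ 0.08  0.1  -0.36  1.11  0.   -2.94] [ 0.14  0.5  -0.14  0.94  0.   -2.87]
3.018613631263661 -1.5707963267948966 [ 0.08  0.1  -0.36  1.11  0.    0.2 ] [ 0.14  0.5  -0.14  0.94  0.    0.27]
```

```bash
python3 - <<'E'
from h import *
bot.move_ptp([432,106.3,300],[np.pi,0,1.4478])
m=imaging.camera_model("wrist"); im=imaging.capture("wrist"); cv2.imwrite("pics/wrist0.png",im)
import json; json.dump({k:np.array(v).tolist() for k,v in m.items()},open("w0.json","w"))
s=bot.get_state(); print(s["t"],s["tcp_pos"],s["orientation"],m)
E
```

```text
1.9333 [431.839646   107.02866241 299.85104839] [-3.14129640e+00 -1.92109280e-04  1.44938354e+00] {'K': array([[342.58471099,   0.        , 322.72746392],
       [  0.        , 342.58471099, 243.26599656],
       [  0.        ,   0.        ,   1.        ]]), 'position': array([441.45087983, 184.93520793, 442.59555341]), 'rotation': array([-0.31541742,  0.00049207, -0.12226902])}
```

View pics/wrist0.png

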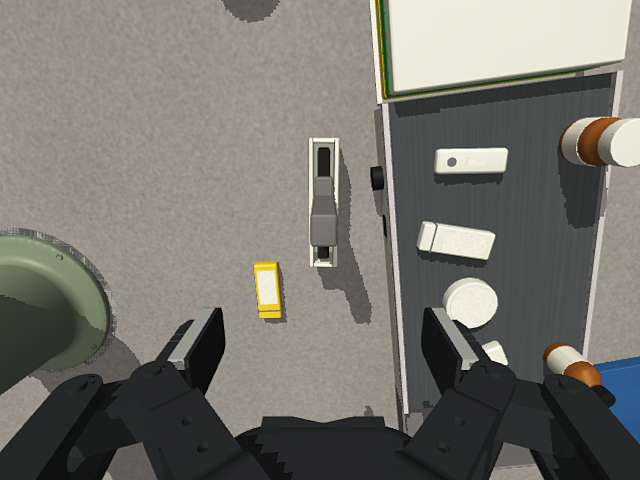

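The wrist view shows the stand rim at (309..338, 138..266) and the handle top face at about (311..335, 214..246). The pieces are on the plate to the right, and the yellow look-alike is at (268,290).

```bash
python3 - <<'E'
from h import *; import json
np.set_printoptions(precision=1,suppress=True)
m=json.load(open("w0.json"))
c=np.array([pix2w(m,*q,50) for q in [(338.5,138),(337,266),(310,266.5),(309,138.5)]])
print(c,c.mean(0)); l=((c[0]+c[3])-(c[1]+c[2]))/2; print(np.linalg.norm(l),np.degrees(np.arctan2(l[1],l[0])))
for z in (155,): print("handle",[pix2w(m,*q,z) for q in [(312,215),(335,215),(335,246),(311,246),(323,230)]])
for P in [(441,184,155),(420,184,155)]: pass
th=np.radians(83); yv=np.array([np.cos(th),np.sin(th),0]); xv=np.array([np.sin(th),-np.cos(th),0]); o=np.array([432,106.5,0])
for z in (60,155): print(z,[w2pix(m,o+a*12*xv+b*15*yv+[0,0,z]) for a in(-1,1) for b in(-1,1)])
for n,u,v,z in [("cass",471,160,73),("mailb",457,241,76),("lid",470,303,76)]: print(n,pix2w(m,u,v,z))
im=cv2.imread("pics/wrist0.png")[130:275,290:370]; cv2.imwrite("pics/wc.png",cv2.resize(im,None,fx=4,fy=4,interpolation=cv2.INTER_CUBIC))
E
```

```text
[[457.6 176.1  50. ]
 [439.5  26.4  50. ]
 [406.4  29.8  50. ]
 [425.4 179.5  50. ]] [432.2 103.   50. ]
150.8482151285734 82.93030852410688
handle [array([423.8, 118.3, 155. ]), array([443.5, 115.9, 155. ]), array([440.3,  88. , 155. ]), array([419.2,  90.5, 155. ]), array([431.6, 103.9, 155. ])]
60 [array([312.6, 217.7]), array([312.3, 191.6]), array([333.5, 217.7]), array([333.8, 191.6])]
155 [array([309.5, 243.4]), array([309.1, 210.1]), array([336.7, 243.4]), array([337.1, 210.1])]
cass [592.5 137.7  73. ]
mailb [576.7  50.5  76. ]
lid [592.  -29.6  76. ]
```

View pics/wc.png

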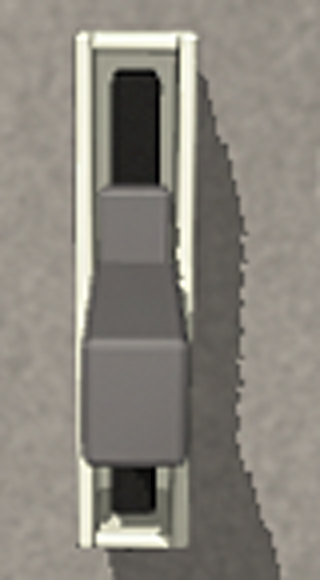

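```bash
python3 - <<'E'
from h import *
np.set_printoptions(precision=3,suppress=True)
bot.movel([432.1,104.5,200],max_speed=200)
print(bot.movel([432.1,104.5,96],max_speed=120,threshold=15))
bot.grip(0.0,100); bot.dwell(0.2)
s=bot.get_state(); print(s["t"],s["tcp_pos"],s["orientation"],s["opening"],s["gripper_force"],s["contact_force"])
bot.movel([432.1,104.5,196],max_speed=120); bot.dwell(0.2)
s=bot.get_state(); print(s["t"],s["tcp_pos"],s["opening"],s["gripper_force"],s["contact_force"],s["wrist_torque"])
cv2.imwrite("pics/side1.png",imaging.capture("side")[120:300,150:350].repeat(3,0).repeat(3,1))
E
```

```text
False
4.3917 [432.602 104.543  96.403] [ 3.141 -0.     1.448] 0.27368736787716696 97.78807640075684 [-0.873  0.59   4.874]
5.575 [431.558 104.471 195.29 ] 0.26815196418492077 97.46142625808716 [-0.11  -0.444 -1.638] [0.033 0.008 0.005]
```

View pics/side1.png

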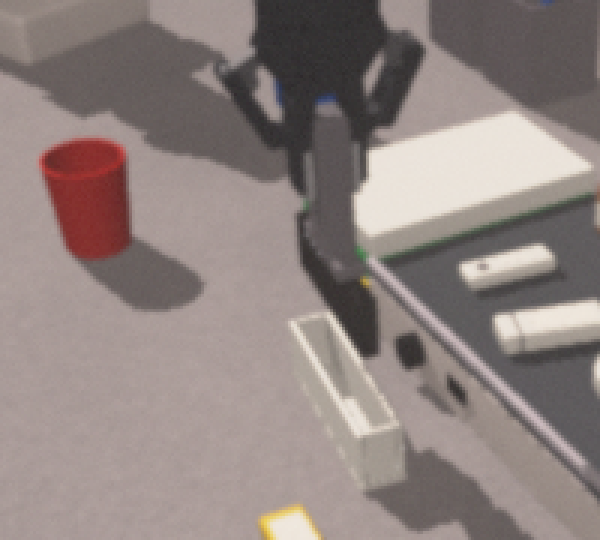

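The scraper is lifted and held upright. I sweep the pieces one at a time, starting with the one nearest the bin.

```bash
cat >> h.py <<'E'
ZS=154; X=590; W=np.pi-0.005
def stroke(y0,yaw0=0.0,x=X,yend=-210,v=130):
    yaw=W+yaw0; yaw=yaw if yaw<=np.pi else yaw-2*np.pi
    bot.move_ptp([x,y0,ZS+40],[np.pi,0,yaw])
    hit=bot.movel([x,y0,ZS],max_speed=100,threshold=8)
    if hit:
        s=bot.get_state(); print("touched",s["tcp_pos"],s["contact_force"]); return False
    if yaw0: bot.movel([x,y0-40,ZS],rot=[np.pi,0,W],max_speed=80)
    bot.movel([x,yend,ZS],max_speed=v); 
    s=bot.get_state(); print(s["t"],s["tcp_pos"],s["contact_force"],s["opening"])
    bot.movel([x,yend,ZS+40],max_speed=200); return True
E
python3 - <<'E'
from h import *
np.set_printoptions(precision=2,suppress=True)
if stroke(-75):
    cv2.imwrite("pics/s1.png",imaging.capture("side")[150:400,230:550].repeat(2,0).repeat(2,1))
    print(bot.get_state()["t"])
E
```

```text
touched [588.4  -74.41 151.42] [-0.88  0.56  5.43]
```

```bash
python3 - <<'E'
from h import *
np.set_printoptions(precision=2,suppress=True)
def p():
    s=bot.get_state(); print(s["t"],s["tcp_pos"],s["orientation"],s["contact_force"],s["wrist_torque"],s["opening"])
p(); bot.dwell(0.2); p(); bot.movel([X,-75,ZS],max_speed=40); bot.dwell(0.1); p(); bot.movel([X,-75,ZS+2],max_speed=40); bot.dwell(.1); p()
cv2.imwrite("pics/s1.png",imaging.capture("side")[150:350,250:500].repeat(3,0).repeat(3,1))
E
```

```text
7.85 [588.4  -74.41 151.42] [ 3.14 -0.    3.14] [-0.88  0.56  5.43] [-0.04 -0.19 -0.03] 0.267511567391627
8.05 [588.41 -74.39 151.46] [ 3.14 -0.    3.14] [-1.81  0.41  4.69] [ 0.06 -0.11  0.  ] 0.27049197079810816
8.4167 [589.56 -74.85 153.43] [ 3.14 -0.01  3.14] [ 0.42  0.73 -2.53] [-0.03  0.    0.05] 0.2689735159138132
8.7667 [589.95 -74.98 155.92] [ 3.14 -0.01  3.14] [ 0.11 -0.08 -1.18] [-0.01 -0.09  0.04] 0.26805937176497646
```

View pics/s1.png

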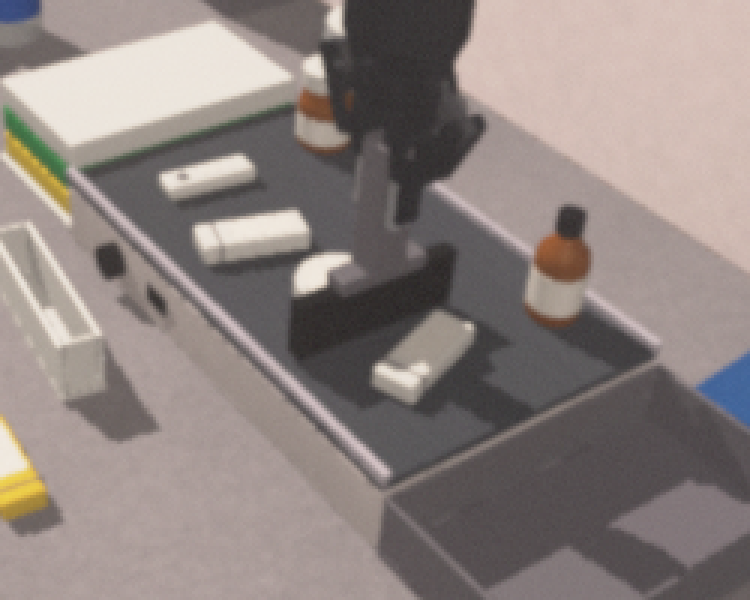

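The blade sits cleanly between the lid and mailer_a (seen at (425,355) in the crop). The touch was the plate itself, after a small overshoot downwards. I raise the working height slightly and push.

```bash
sed -i 's/^ZS=154/ZS=155/; s/max_speed=100,threshold=8/max_speed=80,threshold=15/' h.py
python3 - <<'E'
from h import *
np.set_printoptions(precision=2,suppress=True)
bot.movel([X,-75,ZS],max_speed=40); bot.movel([X,-210,ZS],max_speed=130)
s=bot.get_state(); print(s["t"],s["tcp_pos"],s["contact_force"],s["opening"])
bot.movel([X,-210,ZS+40],max_speed=200)
ok=stroke(14,-0.12); print(ok)
cv2.imwrite("pics/s2.png",imaging.capture("side")[150:400,230:550].repeat(2,0).repeat(2,1))
E
```

```text
10.2583 [ 589.94 -209.2   154.96] [-0.66 -0.29 -2.56] 0.2684700762626575
14.375 [ 590.03 -209.16  155.01] [ 0.41 -0.21 -1.17] 0.2681074763191881
True
```

View pics/s2.png

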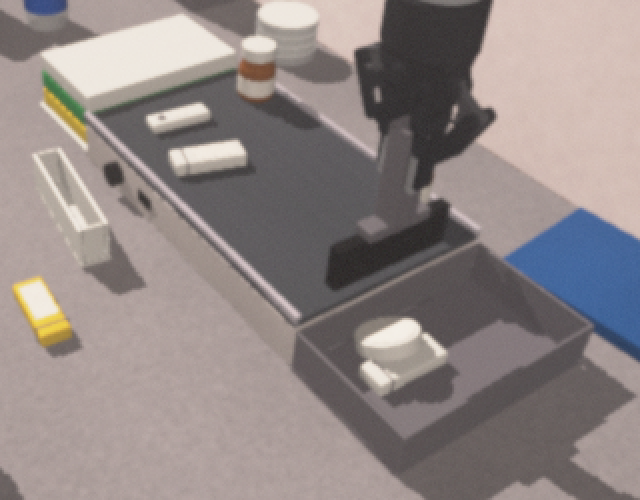

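Two pieces are in the bin: the mailer at (400,365) and the lid leaning on it. The jar stands, and mailer_b and the cassette are untouched.

```bash
python3 - <<'E'
from h import *
np.set_printoptions(precision=2,suppress=True)
ok=stroke(100,-0.1,yend=-222) 
ok=ok and stroke(181,x=592,yend=-222); print(ok)
if ok: bot.move_ptp([500,0,220],[np.pi,0,W])
cv2.imwrite("pics/s3.png",imaging.capture("side")[150:400,230:550].repeat(2,0).repeat(2,1)); cv2.imwrite("pics/t3.png",imaging.capture("top")); print(bot.get_state()["t"])
E
```

```text
19.575 [ 590.05 -221.41  155.02] [ 0.05 -0.75 -2.63] 0.27172113189431596
25.3167 [ 592.02 -221.6   155.05] [-0.26  0.24 -1.73] 0.26880105473157
True
26.725
```

View pics/s3.png

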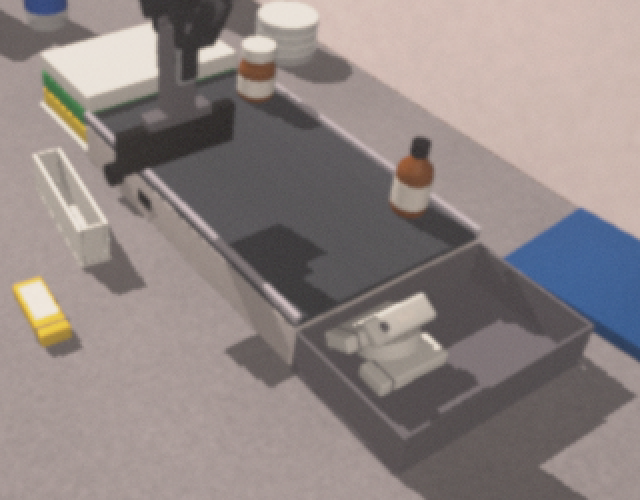

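All four pieces are piled in the bin, with the cassette at about (400,318) on top. I check its height from both views in one composite.

```bash
python3 - <<'E'
from h import *
s=imaging.capture("side")[270:380,370:530]; t=cv2.imread("pics/t3.png")[130:260,410:510]
cv2.imwrite("pics/c4.png",cv2.hconcat([cv2.resize(s,(480,330),interpolation=2),cv2.copyMakeBorder(cv2.resize(t,(254,330),interpolation=2),0,0,0,0,0)]))
E
```

```text
(no output)
```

View pics/c4.png

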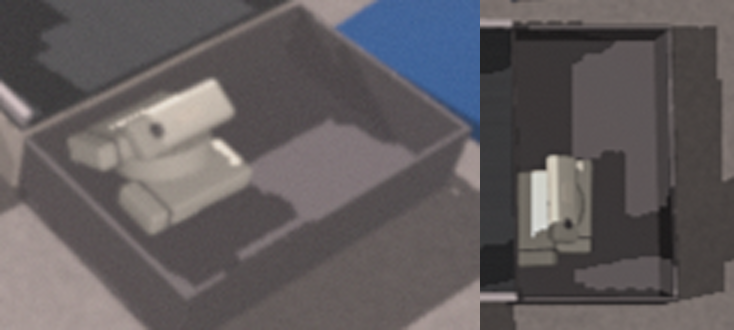

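```bash
python3 - <<'E'
from h import *
a,b=imaging.camera_model("side"),imaging.camera_model("top")
def tri(s,t):
    p,d=ray(a,*s); q,e=ray(b,*t); k=np.linalg.lstsq(np.c_[d,-e],q-p,rcond=None)[0]
    P,Q=p+k[0]*d,q+k[1]*e; return ((P+Q)/2).round(1),np.linalg.norm(P-Q).round(1)
S=lambda x,y:(370+x/3,270+y/3); T=lambda x,y:(410+(x-480)/2.54,130+y/2.54)
print("dot",tri(S(156,129),T(568,222))); print("upper end mid",tri(S(222,92),T(563,157)))
print("binrim far-right corner",tri(S(468,130),T(672,28)), "rim near",tri(S(190,297),T(676,299)))
E
```

```text
dot (array([ 573.8, -238.3,   57.7]), np.float64(0.3))
upper end mid (array([ 630.2, -235.4,   57.3]), np.float64(1.5))
binrim far-right corner (array([ 744.7, -333. ,   48.3]), np.float64(0.3)) rim near (array([ 510.7, -333.5,   46.9]), np.float64(2.7))
```

The cassette's top face triangulates to about 58 mm, so its underside is near 46 mm. That is too close to the 50 mm limit, so I nudge it along +x off the pile with the blade just above the rim.

```bash
python3 - <<'E'
from h import *
np.set_printoptions(precision=2,suppress=True)
def p(*a):
    s=bot.get_state(); print(*a,s["t"],s["tcp_pos"],s["contact_force"],s["opening"])
o=[np.pi,0,np.pi/2]
bot.move_ptp([535,-275,195],o)
bot.movel([535,-275,150],max_speed=100)
h=bot.movel([535,-275,144.5],max_speed=20,threshold=10); p("down",h)
if not h:
    h=bot.movel([640,-275,144.5],max_speed=70,threshold=15); p("push",h)
bot.movel([bot.get_state()["tcp_pos"][0],-275,200],max_speed=150)
bot.move_ptp([500,0,230],[np.pi,0,1.4478])
cv2.imwrite("pics/s5.png",imaging.capture("side")); cv2.imwrite("pics/t5.png",imaging.capture("top"))
im=cv2.imread("pics/t5.png"); g=cv2.cvtColor(im,6); roi=np.zeros_like(g); roi[142:246,424:484]=(g[142:246,424:484]>140)*255
m=imaging.camera_model("top")
for c in cv2.findContours(roi,0,2)[0]:
    if cv2.contourArea(c)>25:
        b=cv2.boxPoints(cv2.minAreaRect(c)); print(cv2.contourArea(c),np.array([pix2w(m,*q,35)[:2] for q in b]).round(0).tolist())
g2=cv2.cvtColor(cv2.imread("pics/s5.png"),6); 
g0=cv2.cvtColor(cv2.imread("pics/t3.png"),6)
for n,G in(("before",g0),("after",g)):
    print(n)
    for r in cv2.resize(G[180:240:1,424:484],(30,30),interpolation=cv2.INTER_AREA): print("".join(" .:-=+*#%@"[min(9,int(v)//22)] for v in r))
E
```

```text
down False 28.875 [ 534.94 -275.02  144.54] [ 0.49  0.07 -1.89] 0.26906303771142726
push False 30.525 [ 639.68 -275.08  144.59] [ 0.07 -0.09 -1.59] 0.2688388342086474
310.5 [[569.0, -208.0], [651.0, -214.0], [649.0, -257.0], [566.0, -252.0]]
before
:::::::::::-===============---
:::::::::::-===============---
:::::::::::-===============---
:::::::::::-===============---
:::::::::::-=====-----=====---
::::::-+----====-::::-=====---
::::::#@*+++===::::::-=====---
::::::#@*+++#*=::::::-=====---
:::=++%@*+++*+=::::::-=====---
-==%@@%@#+++++=::::::-=====---
-+=%@@%@#*++++=::::::-=====---
-+=%@@%@#**+=+=::::::-=====---
-+=%@@%@#**+=+=::::::-=====---
-==%@@%@#**+===::::::-=====--:
-==%@@%@#**+===::::::-=====--:
-==%@@#@#*++===::::::-======::
-+=%@@%@#*++===::::::-====--..
-==%@@%@#+++===:::::::---:::..
-==%@@%%*=-+=+=:::::::::::::..
-==%@@*=+-:==+=:::::::::::::..
-==%#+==+===++=:::::::::::::..
-+=*====+======:::::::::::::..
-+===+======++=:::::::::::::..
-+=+===-++++++=:::::::::::::..
-=---==--=====-:::::::::::::..
-+==+++=::::::::::::::::----:.
-+====+=:::::::::::-----====-:
:------:::::::
[... 314 characters left out ...]
*+=::::::::-===-:.
:::-=*%####+*++:::-:---====-..
-==%@@#**#*+++*:::--======--..
-+=%@@%=*@%+++=::::-=====-::..
-==%@@%=+@@%=+=:::::-==--:::..
-==%@@%==%@@*+=::::::==:::::.:
-==%@@%==%@@#==::::::-::::::..
-==%@@%==%@@%==::::::--:::::..
-==%@@%==%@@%==::::::-::::::..
-==%@@@==%@@%==:::::::::::::..
-==%@@@==%@@*==:::::::::::::..
-==%@@@+=#++=+=:::::::::::::..
-==%%*+==+===+=:::::::::::::..
-==#+=+=====++=:::::::::::::..
-=====+==--====:::::::::::::..
-+====+==+++++=:::::::::::::..
-+==+===++++++=:::::::::::::..
---------=====-:::::::::::::..
-====++=::::::::::::::::::::..
-+====+=::::::::::::::::::::..
:------::::::::::::::::::::-:.
::::::::::::::::::::::::::-=-:
::::::::::::::------:::::::-::
```

The cassette has slid off the pile and nothing left there reaches the blade height of 53 mm. Now I return the scraper.

```bash
python3 - <<'E'
from h import *
np.set_printoptions(precision=2,suppress=True)
def p(*a):
    s=bot.get_state(); print(*a,s["t"],s["tcp_pos"],s["orientation"],s["contact_force"],s["opening"])
bot.move_ptp([432.1,104.5,205],[np.pi,0,1.4478]); bot.dwell(.2)
bot.movel([432.1,104.5,150],max_speed=80); bot.dwell(.2); p("above")
h=bot.movel([432.1,104.5,97],max_speed=35,threshold=10); p("in",h)
E
```

```text
above 34.1333 [432.52 104.54 150.49] [ 3.14 -0.    1.45] [-0.03  1.02 -1.33] 0.2654455376245975
in False 35.8 [432.27 104.52  97.18] [ 3.14 -0.    1.45] [ 0.19 -0.31 -2.02] 0.2709830364292491
```

```bash
python3 - <<'E'
from h import *
np.set_printoptions(precision=2,suppress=True)
bot.grip(0.6); bot.grip(1.0); bot.dwell(.2)
bot.movel([432.1,104.5,215],max_speed=100); bot.movel([432.1,104.5,300],max_speed=200); bot.dwell(.3)
s=bot.get_state(); print(s["t"],s["tcp_pos"],s["contact_force"],s["opening"])
w=imaging.capture("wrist"); a=cv2.imread("pics/wrist0.png")
g,ga=[cv2.cvtColor(i,6)[130:275,295:360] for i in (w,a)]
print("diff",np.abs(g.astype(int)-ga).mean(),np.percentile(np.abs(g.astype(int)-ga),95))
r,sh=cv2.phaseCorrelate,None
print(r(ga.astype(np.float32),g.astype(np.float32)))
def art(G,n): 
    for row in cv2.resize(G,n,interpolation=cv2.INTER_AREA): print("".join(" .:-=+*#%@"[min(9,int(v)//22)] for v in row))
art(g,(32,36)); print(); art(ga,(32,36))
t=cv2.cvtColor(imaging.capture("top"),6); print("bin+plate"); art(t[132:252,232:492],(130,48))
E
```

```text
39.0333 [431.49 104.46 298.95] [ 0.04  0.83 -0.17] 0.9963586339592679
diff 14.370397877984084 64.0
((0.510916518642702, -1.598131692974846), 0.9906066248151991)
####*##***#**#****##************
#######@%%@@@@@@@@@%@%****#*****
######*@@*%%%%%%%%%#@@**********
###*##*@@+##+++++##*@@**********
###*##*@@+#+.....-#*@@=***###*#*
**#####@@+#=.....-#*@@==*##*****
**#####@@+#=.....-#*@%==****##**
**#####@@+#=.....-#*@%==+**##*#*
#*#*##*@@+#=.....-#*@%===+#*****
#######@@+#=.....-#*@%====*#****
####**#@@+#=.:...-#*@%====+*****
#**####@@++*+++++++*@%=====*****
***####@@+++++++++=*@%=====+*#**
##*#*##@@+++++++++=+@%======*#**
######*@@+++++++++==@#=====+****
####*##@@+++++++++=+@#======*##*
####*##@@===========@*=====+#***
#######@@===========%*=====+####
#######@#===========++=====*####
#######@*==================+####
*###*#*%++++++++++++=-=====*####
*#######++++++++++++=-=====+#*##
*#######++++++++++++=-=====*####
######**++++++++++++=-=====*####
#######*++++++++++++=======*####
*#####**++++++++++++=======*#*##
#######*++++++++++++=======*####
#*###*##++++++++++++=======*####
#######%@++=:::
[... 7035 characters left out ...]
::::::::::::::::::::::-==========-:::::...:--
::::::::::::::::::::--------. ::::::::::::::::::::::::::::::::::::::::::::::::::::::::::::::::::::::::::::::--========-:::::...:--
:::::::::---------:---------. .:::::::::::::::::::::::::::::::::::::::::::::::::::::::::::::::::::::::::::::::--=---=---::::...:--
------------------:---------.  :===========+++++++++===================+++++++++++++++++++++++++::::::::::::::::::::::::::::...:--
------------------:---------.   =++++++++++++++++++++++++++++++++++++++++++++++++++++++++++++*++-:------------:::::::::::::::::::-
------------------:---------.    .----=================================================================================-::::::----
```

```bash
python3 - <<'E'
from bench import bot
print(bot.sign_off(), bot.get_state()["t"])
E
```

```text
the job is handed in; nothing more can be done
the job is handed in; nothing more can be done
```

I handed the job in at about 39 s, before any verdict: all four pieces are in the bin, the scraper is back in its stand blade down and released, and the jar and dropper bottle still stand in place. The final bin check was from the top camera only.

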